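# Close the sliding stop of a spice rack into its notch

### The arm

A 6-joint arm with a two-finger parallel gripper is mounted at the origin on a cart in front of the work surface, level with it; the furniture and walls round the work are solid. World frame = base frame: x ahead of the robot, y to its left, z up, the work surface at z = 0. Lengths are in m, angles in rad, forces in N, time in s.
With the tool pointing down it reaches from about 0.375 to 0.75 m from the base axis. Payload 9 kg.
Tool frame: the origin (TCP) lies on the front face of the gripper's body, between the roots of the fingers; the fingertips stand 73 mm ahead of it and the grasp point (between the pads) lies 54 mm ahead of it; z points along the fingers, y is the line along which they close (so a half turn about z gives the same grasp; the last joint's range is limited). The gripper opens to 85 mm and grips with 20 to 120 N. Pads are 22 mm wide; open, the fingers measure 114 mm over their backs; the gripper's body (76 mm by 85 mm) begins 54 mm behind the grasp point. The pads swing forward as they close: fully open they stand 13 mm farther back than shut.
Start: joints at [-1.443, 0.104, 0.097, 1.564, 0, 1.353], TCP at [0.203, -0.565, 0.304] pointing down, gripper open.
Joint ranges: [-2.99, 2.99], [-0.84, 1.86], [-1.1, 1.16], [-1.84, 2.11], [-1.51, 1.56], [-3.14, 3.14]. Speed limits (rad/s): [2.22, 2.22, 2.57, 3.14, 3.14, 3.14].

### API

Orientations are given as a unit quaternion [w, x, y, z].
In Python, from bench import r gives the robot as it stands. The module is installed in compiled form; this text tells all that it offers.
- The arm moves only by the tool step_arm, never from a script. Its argument "increments" is a list of rows, each a list of 7 numbers: the finger opening in mm, from 0 to 85.4, then the shift along the tool's x, y, z in mm, then the turn, a rotation vector about the tool's x, y, z in degrees. A call has exactly 8 rows; each row shifts and turns the commanded pose from where the row before left it, along the tool's axes as they then stand; what a row does not reach is not made up. A row lasts 1/12 s, in which the tool goes at most 41.7 mm and 7.16 degrees, less where a joint would pass 70% of its speed; a pose out of reach is approached as far as the arm can. A call is refused whole if a number of a shift passes 41.7 or a number of a turn 7.16, either way. A call with a gripper value outside its range is refused whole. The fingers move at their own pace and stop on an object; "newtons" is the grip in N (left out, the last holds). Time passes only in rows, so rows that do not move let the fingers close, or fill a call up. It gives the time, the measured TCP pose, the force, the opening and the grip force at its end, in the units of the state.
- r.observe(): the state, without advancing time (a new reading comes with each control period).
- r.read_camera(name): name is "scene" or "top" or "wrist"; returns the picture (400x640x3 uint8, red, green, blue); there is no depth.
- r.camera_model(name): a dict with "mtx" (3x3 intrinsics, pixels), "pose" (4x4, takes a point from camera to world coordinates); the wrist camera has in their place "hand_eye" (4x4, takes a point from camera to tool coordinates, whose origin is the TCP and whose axes are the flange's). Camera axes: x right, y up, looking along -z (the intrinsics and any distortion apply to the point x, -y, -z); pixel columns grow to the right and rows downward; lengths in m; the calibration is good to about 2 mm. A picture is of the moment at which its call begins: read the wrist's pose just before it. camera_model takes no time and is no camera call.
- r.close_job(): hands the job in; it is judged then, once.
The state is a dict: "t": time; "q": joint angles; "joint_velocities": joint speeds; "joint_efforts": joint torques, N m; "position": TCP position; "tcp_rot": TCP orientation; "wrist_force": force on the tool from outside, world axes, zero at the start; "ft_torque": the same for the moment, N m; "finger_gap": opening from 0.0 (shut) to 1.0 (fully open); "gripper_force": force on a finger pad.
Only numpy, scipy, OpenCV 4.12 (cv2) and the standard library are available. Lean on these libraries where they do the work, as an engineer would, in place of code of your own. Each camera call takes 0.05 s, during which the arm holds its last target. There are 200 camera calls.

### The job

The sliding stop of the spice rack has been left open. With the closed fingertips, gently push the upright stop along its rail towards the three spice jars until its spring pin drops into the notch (the short gap in the rail's steel strip just before the jars), without driving it on past the notch, then draw the hand clear. Nothing is to be gripped or lifted, and the jars stay standing where they are.

Things in the scene. Friction and masses are not known exactly. Their poses are not given: they have to be found in the camera images.
- rack: Low wooden spice rack, fixed: board 104 (x) by 400 (y) by 12 mm. Origin: centre of its underside, on the worktop. y runs along the rail, from the stop towards the jars; x to the back fence, z up. A 26 mm wide metal rail runs along the front of the board, at x = -30 mm. Place and yaw vary.
- stop: Sliding stop, moves only along the rack's y, +y to close; axes as the rack's; origin on its pin's axis, 21 mm above the worktop. Aluminium carriage (34 in x, 36 in y, 3 to 25 mm above the origin) and on its jar side a wooden upright plate: x -20 to +68 mm, y +8 to +18 mm, 3 to 79 mm above the origin.
- pin (a joint): How far (m) the stop's spring pin has dropped: 0 on the plain strip, about 0.003 in the notch. Its round cap shows on the carriage. Sliding takes about 1 N; at the notch the pin drops and pulls the stop in (the push falls to nothing); moving on then takes 7 to 10 N. Let go within 4 mm of the notch, the stop centres itself.
- push_face (a point): Point at mid-width of the plate's flat outer side (facing the rack's -y, away from the jars), 81 mm above the worktop, 19 mm below the plate's top edge; axes as the rack's. A place to push; nothing stands before the plate above 55 mm over the worktop. In y it lies 8 mm ahead of the stop's origin.
- notch (a point): Centre of the notch, a 16 mm gap in the rail's steel strip, 21 mm above the worktop; axes as the rack's. The stop is home when its origin is here. The strip, with the end plate behind the jars, is set elsewhere along the rail each time. The nearest jar stands 4 to 8 mm beyond the plate of a stop that is home.
- jar_0 (a point): Middle (46 mm above its foot) of a small round glass spice jar with tan contents and a black cap, 44 mm across, 92 mm tall, loose, standing on the rack's board behind the rail; its top is 104 mm above the worktop. z up. Bystander. The jars stand in a row in any order.
- jar_1 (a point): Middle (46 mm above its foot) of a small round glass spice jar with red contents and a black cap, 44 mm across, 92 mm tall, loose, standing on the rack's board behind the rail; its top is 104 mm above the worktop. z up. Bystander. The jars stand in a row in any order.
- jar_2 (a point): Middle (46 mm above its foot) of a small round glass spice jar with green contents and a black cap, 44 mm across, 92 mm tall, loose, standing on the rack's board behind the rail; its top is 104 mm above the worktop. z up. Bystander. The jars stand in a row in any order.
Mind the look-alikes: they are no part of the job. Leave any orange look-alike of the part that bears jar_0 alone.

How it is judged:
By the outcome, as a careful person would: the job done as asked, in the order asked, and still so for the second after the job is handed in, with the robot touching nothing.
It also fails if it takes over 38 s, if anything falls off the work surface, if the arm or the gripper's body presses on something with over 40 N, if the wrist force passes 120 N, or if a joint passes its speed limit or range.

## Working session

There is one attempt and no reset: what is moved stays moved. The work goes in short steps, Python scripts to look and compute and a tool call to move; the robot and the scene stay as the last step left them, time stands still between calls to the robot, and variables do not carry over. Pictures are saved under pics/ and viewed, at most 10 in all, crops included, and the job is handed in when it is done.

Besides the shell and the picture viewer there is one more tool, called after "Emit:" in YAML: its name, and indented under it one key for each argument. step_arm: Moves the arm, as the interface text tells. Its arguments: {"type":"object","properties":{"increments":{"type":"array"},"newtons":{"type":"number"}},"required":["increments"]}

```bash
mkdir -p pics
python3 - <<'E'
from bench import r
import cv2,numpy as np
for n in ("scene","top"):
    im=r.read_camera(n); cv2.imwrite(f"pics/{n}0.png",im[:,:,::-1])
    m=r.camera_model(n); print(n,{k:np.round(v,4).tolist() if not isinstance(v,str) else v for k,v in m.items()})
print(r.observe())
E
```

```text
scene {'mtx': [[473.2266, 0.0, 317.6914], [0.0, 473.2266, 198.9723], [0.0, 0.0, 1.0]], 'pose': [[-0.6457, 0.49, -0.5857, -0.2302], [-0.7636, -0.4221, 0.4887, 0.5547], [-0.0078, 0.7628, 0.6466, 0.7856], [0.0, 0.0, 0.0, 1.0]]}
top {'mtx': [[436.98, 0.0, 317.28], [0.0, 436.98, 196.9515], [0.0, 0.0, 1.0]], 'pose': [[0.0087, 0.9942, -0.1073, 0.3177], [-0.9994, 0.0122, 0.032, 0.0396], [0.0331, 0.107, 0.9937, 1.1381], [0.0, 0.0, 0.0, 1.0]]}
{'t': 0.1, 'q': array([-1.44271239e+00,  1.04638234e-01,  9.65419557e-02,  1.56393998e+00,
       -5.75098671e-06,  1.35309877e+00]), 'joint_velocities': array([ 0.00132256, -0.00138855,  0.00331258,  0.00029242, -0.00176122,
        0.00075793]), 'joint_efforts': array([ 6.35861215e-03, -5.58200276e+01,  5.04725683e+01,  1.26601863e-02,
       -2.63211296e-04,  2.34431205e-06]), 'position': array([ 0.2033382 , -0.5642497 ,  0.30319805]), 'tcp_rot': array([-6.19474573e-04,  9.85091397e-01,  1.72030684e-01,  2.48968885e-05]), 'wrist_force': array([-0.08423381,  0.58708458, -0.24484467]), 'ft_torque': array([ 0.05957796, -0.02620917,  0.0119429 ]), 'gripper_force': 0.0, 'finger_gap': 1.0002711079268518}
```

View pics/top0.png

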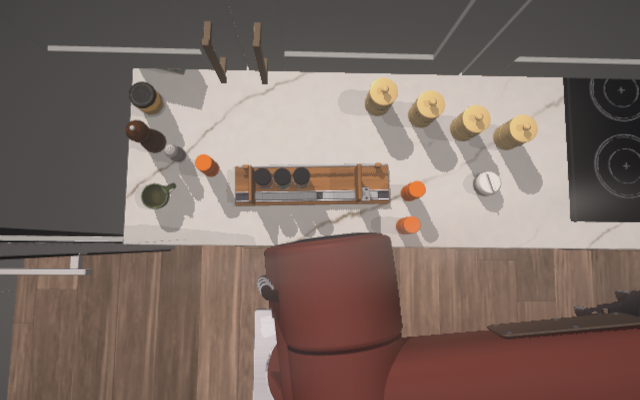

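View pics/scene0.png

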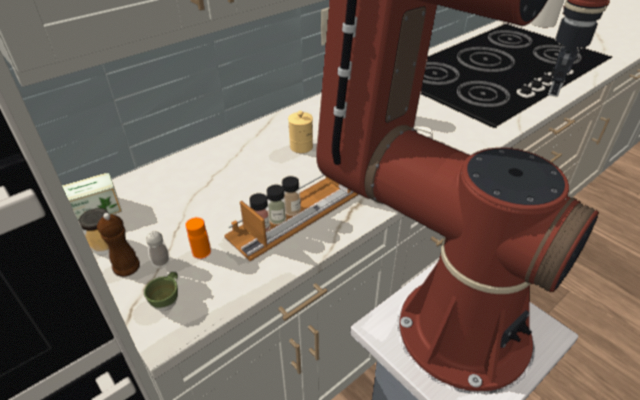

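Run:
```python
import cv2
im=cv2.imread("pics/top0.png")
cv2.imwrite("pics/top0c.png",cv2.resize(im[150:240,230:430],None,fx=4,fy=4,interpolation=cv2.INTER_CUBIC))
```

```text
(no output)
```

View pics/top0c.png

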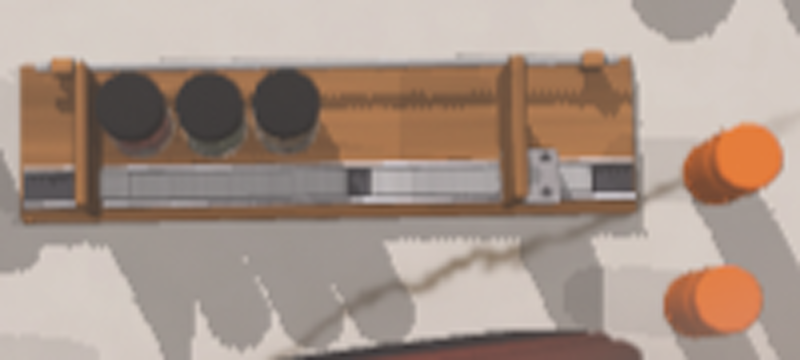

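```bash
cat > h.py <<'E'
import numpy as np
from bench import r
def ray(name,u,v,z,pose=None):
    m=r.camera_model(name); K=m["mtx"]; P=np.array(m["pose"] if pose is None else pose)
    d=np.linalg.inv(K)@[u,v,1]; d=P[:3,:3]@[d[0],-d[1],-d[2]]; o=P[:3,3]
    return o+d*(z-o[2])/d[2]
E
python3 - <<'E'
from h import *
for n,u,v,z in [("boardLL",22,220,.012),("boardLR",635,213,.012),("notchL",347,183,.021),("notchR",371,183,.021),("plateTopR bot",527,200,.1),("plateTopR top",525,57,.1),("plateTopL bot",503,202,.1),("jar near",287,103,.104),("jar2",209,106,.104),("jar3",131,107,.104),("carrR",558,177,.046),("orange1",748,157,.08),("orange2",727,299,.08)]:
    print(n,ray("top",230+u/4-.5,150+v/4-.5,z).round(4))
for u,v in [(208,256),(188,256)]: pass
E
```

```text
boardLL [0.4171 0.2149 0.012 ]
boardLR [ 0.4264 -0.1817  0.012 ]
notchL [0.4427 0.0063 0.021 ]
notchR [ 0.4429 -0.0091  0.021 ]
plateTopR bot [ 0.4249 -0.0993  0.1   ]
plateTopR top [ 0.5118 -0.0983  0.1   ]
plateTopL bot [ 0.4235 -0.0849  0.1   ]
jar near [0.4811 0.0451 0.104 ]
jar2 [0.4786 0.0916 0.104 ]
jar3 [0.4774 0.138  0.104 ]
carrR [ 0.4453 -0.1263  0.046 ]
orange1 [ 0.4552 -0.2385  0.08  ]
orange2 [ 0.3678 -0.2242  0.08  ]
```

Emit:
step_arm:
  increments:
    - [0, 24.6, -19.6, 0, 0, 0, 0]
    - [0, 24.6, -19.6, 0, 0, 0, 0]
    - [0, 24.6, -19.6, 0, 0, 0, 0]
    - [0, 24.6, -19.6, 0, 0, 0, 0]
    - [0, 24.6, -19.6, 0, 0, 0, 0]
    - [0, 24.6, -19.6, 0, 0, 0, 0]
    - [0, 24.6, -19.6, 0, 0, 0, 0]
    - [0, 24.6, -19.6, 0, 0, 0, 0]
  newtons: 30

```text
t: 0.77
position: [0.3358, -0.3488, 0.3036]
tcp_rot: [-0.0, 0.985, 0.172, -0.0]
wrist_force: [0.6, -0.1, -0.6]
finger_gap: 0.0
gripper_force: 0.0
```

Emit:
step_arm:
  increments:
    - [0, 24.6, -19.6, 0, 0, 0, 0]
    - [0, 24.6, -19.6, 0, 0, 0, 0]
    - [0, 24.6, -19.6, 0, 0, 0, 0]
    - [0, 24.6, -19.6, 0, 0, 0, 0]
    - [0, 24.6, -19.6, 0, 0, 0, 0]
    - [0, 24.6, -19.6, 0, 0, 0, 0]
    - [0, 24.6, -19.6, 0, 0, 0, 0]
    - [0, 24.6, -19.6, 0, 0, 0, 0]

```text
t: 1.43
position: [0.4678, -0.1345, 0.3036]
tcp_rot: [-0.0, 0.985, 0.172, -0.0]
wrist_force: [-0.4, -1.1, 0.8]
finger_gap: 0.003
gripper_force: 0.0
```

Emit:
step_arm:
  increments:
    - [0, 0, 0, 0, 0, 0, -7.15]
    - [0, 0, 0, 0, 0, 0, -7.15]
    - [0, 0, 0, 0, 0, 0, -7.15]
    - [0, 0, 0, 0, 0, 0, -7.15]
    - [0, 0, 0, 0, 0, 0, -7.15]
    - [0, 0, 0, 0, 0, 0, -7.15]
    - [0, 0, 0, 0, 0, 0, -7.15]
    - [0, 0, 0, 0, 0, 0, -7.15]

```text
t: 2.1
position: [0.4673, -0.136, 0.3035]
tcp_rot: [-0.0, 0.781, 0.625, -0.0]
wrist_force: [-0.4, -0.0, 0.2]
finger_gap: 0.001
gripper_force: 0.0
```

Emit:
step_arm:
  increments:
    - [0, 0, 0, 0, 0, 0, -7.15]
    - [0, 0, 0, 0, 0, 0, -7.15]
    - [0, 0, 0, 0, 0, 0, 0]
    - [0, 0, 0, 0, 0, 0, 0]
    - [0, 0, 0, 0, 0, 0, 0]
    - [0, 0, 0, 0, 0, 0, 0]
    - [0, 0, 0, 0, 0, 0, 0]
    - [0, 0, 0, 0, 0, 0, 0]

```text
t: 2.77
position: [0.4674, -0.1361, 0.3039]
tcp_rot: [0.0, 0.699, 0.715, -0.0]
wrist_force: [-0.7, -0.7, 1.5]
finger_gap: 0.002
gripper_force: 0.0
```

```bash
cat >> h.py <<'E'
from scipy.spatial.transform import Rotation as R
def wpose():
    o=r.observe(); T=np.eye(4); w=o["tcp_rot"]; T[:3,:3]=R.from_quat([w[1],w[2],w[3],w[0]]).as_matrix(); T[:3,3]=o["position"]
    return T@np.array(r.camera_model("wrist")["hand_eye"])
E
python3 - <<'E'
from h import *
import cv2
p=wpose(); im=r.read_camera("wrist"); cv2.imwrite("pics/w1.png",im[:,:,::-1]); np.save("w1.npy",p); print(p.round(4), r.observe()["q"])
E
```

```text
[[ 0.9998 -0.0205 -0.0069  0.4658]
 [ 0.0217  0.9481  0.3173 -0.0531]
 [ 0.     -0.3174  0.9483  0.3746]
 [ 0.      0.      0.      1.    ]] [-5.52694692e-01 -2.42414755e-01 -2.34740433e-01  1.57846073e+00
 -5.13119923e-05  9.96085075e-01]
```

View pics/w1.png

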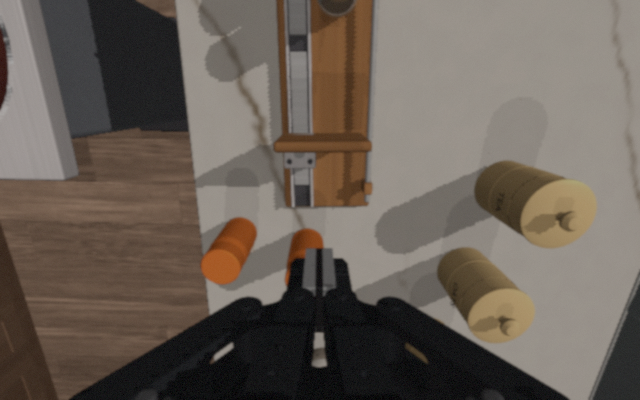

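Run:
```python
import cv2,numpy as np
im=cv2.imread("pics/w1.png")
a=cv2.resize(im[20:220,260:390],None,fx=3,fy=3,interpolation=cv2.INTER_CUBIC)
cv2.imwrite("pics/w1c.png",a)
```

```text
(no output)
```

View pics/w1c.png

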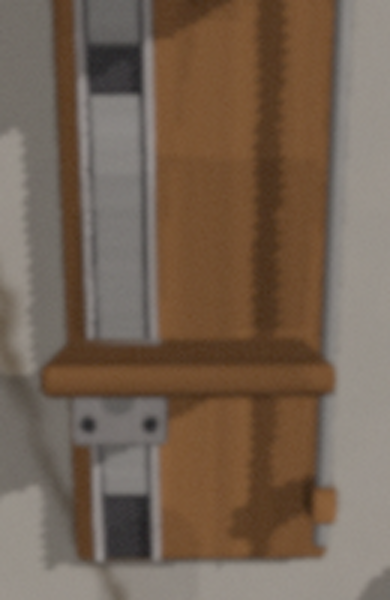

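Run:
```python
from h import *
p=np.load("w1.npy")
for n,u,v,z in [("notchfar",115,44,.021),("notchnear",115,94,.021),("plate back L",45,394,.1),("plate back R",333,392,.1),("plate front",188,365,.1),("carr end",120,443,.046)]:
    print(n,ray("wrist",260+u/3-.33,20+v/3-.33,z,p).round(4))
```

```text
notchfar [0.4433 0.0076 0.021 ]
notchnear [ 0.4433 -0.0078  0.021 ]
plate back L [ 0.4277 -0.0987  0.1   ]
plate back R [ 0.5127 -0.0963  0.1   ]
plate front [ 0.4697 -0.0894  0.1   ]
carr end [ 0.4468 -0.1247  0.046 ]
```

Emit:
step_arm:
  increments:
    - [0, 0, 0, 25, 0, 0, 0]
    - [0, 0, 0, 25, 0, 0, 0]
    - [0, 0, 0, 25, 0, 0, 0]
    - [0, 0, 0, 25, 0, 0, 0]
    - [0, 0, 0, 25, 0, 0, 0]
    - [0, 0, 0, 25, 0, 0, 0]
    - [0, 0, 0, 0, 0, 0, 0]
    - [0, 0, 0, 0, 0, 0, 0]

```text
t: 3.48
position: [0.4667, -0.1356, 0.1533]
tcp_rot: [-0.001, 0.699, 0.715, -0.0]
wrist_force: [0.0, 0.4, 1.0]
finger_gap: 0.001
gripper_force: 0.0
```

Emit:
step_arm:
  increments:
    - [0, 3, 0, 0, 0, 0, 0]
    - [0, 3, 0, 0, 0, 0, 0]
    - [0, 3, 0, 0, 0, 0, 0]
    - [0, 3, 0, 0, 0, 0, 0]
    - [0, 3, 0, 0, 0, 0, 0]
    - [0, 3, 0, 0, 0, 0, 0]
    - [0, 0, 0, 0, 0, 0, 0]
    - [0, 0, 0, 0, 0, 0, 0]

```text
t: 4.15
position: [0.467, -0.1179, 0.1539]
tcp_rot: [0.0, 0.699, 0.715, -0.0]
wrist_force: [-0.7, 0.1, 0.1]
finger_gap: 0.001
gripper_force: 0.0
```

Run:
```python
from h import *
import cv2
p=wpose(); im=r.read_camera("wrist"); cv2.imwrite("pics/w2.png",im[:,:,::-1]); np.save("w2.npy",p); print(r.observe()["position"],r.observe()["wrist_force"])
```

```text
[ 0.46702527 -0.11803653  0.15393597] [ 0.07180287 -0.11848498  0.75422941]
```

View pics/w2.png

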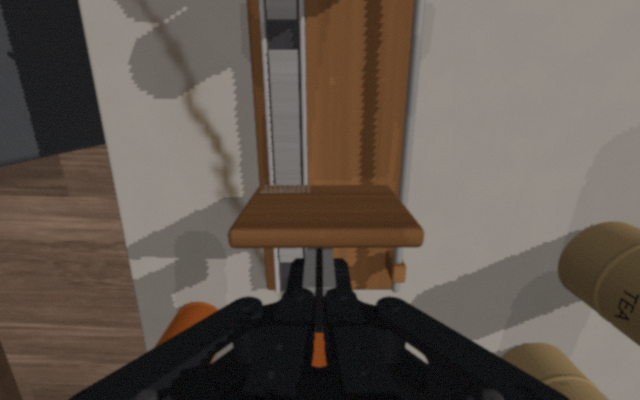

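Run:
```python
from h import *
import cv2
p=np.load("w2.npy"); im=cv2.imread("pics/w2.png").astype(int)
print(im[222:256,290].tolist()); print(im[12:60:1,284,1].tolist())
for n,u,v,z in [("nf",283,20,.021),("nn",284,49,.021),("back",290,246,.1)]: print(n,ray("wrist",u,v,z,p).round(4))
```

```text
[[31, 51, 75], [27, 48, 71], [25, 47, 71], [26, 47, 71], [31, 50, 73], [32, 52, 76], [36, 58, 85], [33, 62, 89], [39, 67, 100], [44, 72, 105], [43, 72, 107], [43, 73, 107], [45, 75, 107], [44, 72, 105], [45, 73, 105], [40, 71, 101], [39, 67, 99], [36, 65, 97], [43, 67, 99], [40, 67, 98], [41, 65, 94], [37, 61, 92], [39, 61, 89], [33, 56, 82], [39, 54, 78], [59, 69, 83], [95, 101, 108], [116, 121, 124], [121, 125, 128], [125, 128, 132], [125, 128, 132], [123, 127, 131], [121, 124, 127], [119, 123, 127]]
[83, 83, 81, 80, 83, 82, 73, 56, 51, 37, 40, 37, 38, 35, 34, 34, 37, 36, 33, 42, 44, 47, 49, 50, 50, 50, 48, 49, 52, 51, 50, 49, 51, 51, 54, 50, 60, 80, 106, 115, 115, 116, 114, 117, 115, 113, 115, 116]
nf [0.4436 0.0072 0.021 ]
nn [ 0.444 -0.008  0.021]
back [ 0.4539 -0.0978  0.1   ]
```

Emit:
step_arm:
  increments:
    - [0, 3, 0, 0, 0, 0, 0]
    - [0, 3, 0, 0, 0, 0, 0]
    - [0, 4, 0, 0, 0, 0, 0]
    - [0, 5, 0, 0, 0, 0, 0]
    - [0, 5, 0, 0, 0, 0, 0]
    - [0, 5, 0, 0, 0, 0, 0]
    - [0, 5, 0, 0, 0, 0, 0]
    - [0, 5, 0, 0, 0, 0, 0]

```text
t: 4.87
position: [0.466, -0.0825, 0.1538]
tcp_rot: [-0.0, 0.699, 0.715, -0.0]
wrist_force: [-1.3, -2.5, -0.4]
finger_gap: 0.001
gripper_force: 1.6
```

Emit:
step_arm:
  increments:
    - [0, 5, 0, 0, 0, 0, 0]
    - [0, 5, 0, 0, 0, 0, 0]
    - [0, 5, 0, 0, 0, 0, 0]
    - [0, 5, 0, 0, 0, 0, 0]
    - [0, 5, 0, 0, 0, 0, 0]
    - [0, 5, 0, 0, 0, 0, 0]
    - [0, 5, 0, 0, 0, 0, 0]
    - [0, 5, 0, 0, 0, 0, 0]

```text
t: 5.53
position: [0.4652, -0.0426, 0.1539]
tcp_rot: [-0.0, 0.699, 0.715, -0.0]
wrist_force: [-2.3, -3.0, 0.8]
finger_gap: -0.001
gripper_force: 1.6
```

Emit:
step_arm:
  increments:
    - [0, 3, 0, 0, 0, 0, 0]
    - [0, 3, 0, 0, 0, 0, 0]
    - [0, 3, 0, 0, 0, 0, 0]
    - [0, 2, 0, 0, 0, 0, 0]
    - [0, 1, 0, 0, 0, 0, 0]
    - [0, 0, 0, 0, 0, 0, 0]
    - [0, 0, 0, 0, 0, 0, 0]
    - [0, 0, 0, 0, 0, 0, 0]

```text
t: 6.2
position: [0.4652, -0.031, 0.154]
tcp_rot: [0.0, 0.699, 0.715, 0.0]
wrist_force: [0.5, -0.7, -0.1]
finger_gap: -0.002
gripper_force: 0.0
```

```bash
cat >> h.py <<'E'
import cv2
def look(tag):
    p=wpose(); o=r.observe(); im=r.read_camera("wrist"); cv2.imwrite(f"pics/{tag}.png",im[:,:,::-1])
    c=im[200:290,270:295,:].mean(1); b=(c[:,0]-c[:,2])  # wood is reddish
    k=np.where((b[:-1]>20)&(b[1:]<=20))[0]; print("edge rows",200+k, "pos",o["position"].round(4),"F",o["wrist_force"].round(1),"t",o["t"])
    for v in k: print(ray("wrist",282,200.5+v,.1,p).round(4))
E
python3 - <<'E'
from h import *
look("w3")
E
```

```text
edge rows [259] pos [ 0.4652 -0.031   0.154 ] F [ 0.5 -0.7 -0.1] t 6.2
[ 0.4485 -0.0178  0.1   ]
```

View pics/w3.png

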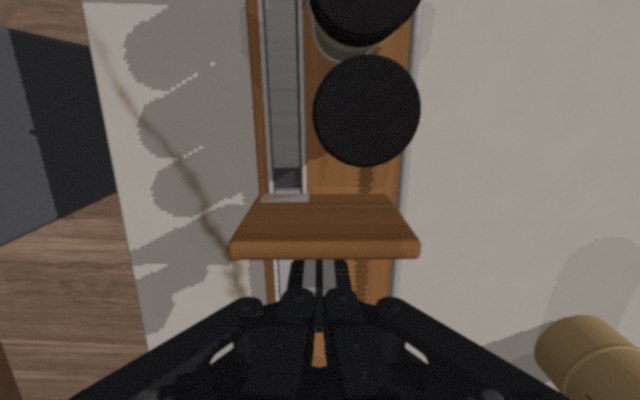

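Emit:
step_arm:
  increments:
    - [0, 3, 0, 0, 0, 0, 0]
    - [0, 3, 0, 0, 0, 0, 0]
    - [0, 3, 0, 0, 0, 0, 0]
    - [0, 3, 0, 0, 0, 0, 0]
    - [0, 2, 0, 0, 0, 0, 0]
    - [0, 2, 0, 0, 0, 0, 0]
    - [0, 1, 0, 0, 0, 0, 0]
    - [0, 1, 0, 0, 0, 0, 0]

```text
t: 6.92
position: [0.4646, -0.0128, 0.1539]
tcp_rot: [0.0, 0.699, 0.715, 0.0]
wrist_force: [1.1, -0.7, 0.6]
finger_gap: 0.004
gripper_force: 0.4
```

Run:
```python
from h import *
look("w4")
p=wpose()
```

```text
edge rows [260] pos [ 0.4646 -0.0128  0.1539] F [ 1.1 -0.7  0.6] t 6.9167
[ 4.479e-01 -1.000e-04  1.000e-01]
```

Emit:
step_arm:
  increments:
    - [0, 0.5, 0, 0, 0, 0, 0]
    - [0, 0.5, 0, 0, 0, 0, 0]
    - [0, 0.5, 0, 0, 0, 0, 0]
    - [0, 0.5, 0, 0, 0, 0, 0]
    - [0, 0.5, 0, 0, 0, 0, 0]
    - [0, 0.5, 0, 0, 0, 0, 0]
    - [0, 0.5, 0, 0, 0, 0, 0]
    - [0, 0.5, 0, 0, 0, 0, 0]

```text
t: 7.63
position: [0.4645, -0.009, 0.1539]
tcp_rot: [-0.0, 0.699, 0.715, -0.0]
wrist_force: [0.5, 0.8, -0.9]
finger_gap: 0.0
gripper_force: 0.0
```

Run:
```python
from h import *
look("w5")
```

```text
edge rows [250] pos [ 0.4645 -0.009   0.1539] F [ 0.5  0.8 -0.9] t 7.6333
[0.4478 0.0087 0.1   ]
```

Emit:
step_arm:
  increments:
    - [0, -4, 0, 0, 0, 0, 0]
    - [0, -6, 0, 0, 0, 0, 0]
    - [0, -8, 0, 0, 0, 0, 0]
    - [0, -8, 0, 0, 0, 0, 0]
    - [0, -8, 0, 0, 0, 0, 0]
    - [0, -8, 0, 0, 0, 0, 0]
    - [0, 0, 0, -20, 0, 0, 0]
    - [0, 0, 0, -20, 0, 0, 0]

```text
t: 8.35
position: [0.4646, -0.0519, 0.1933]
tcp_rot: [-0.001, 0.699, 0.715, -0.001]
wrist_force: [0.8, -0.4, 0.2]
finger_gap: 0.001
gripper_force: 0.0
```

Emit:
step_arm:
  increments:
    - [0, 0, 0, -25, 0, 0, 0]
    - [0, 0, 0, -25, 0, 0, 0]
    - [0, 0, 0, -25, 0, 0, 0]
    - [0, 0, 0, -25, 0, 0, 0]
    - [0, 0, 0, 0, 0, 0, 0]
    - [0, 0, 0, 0, 0, 0, 0]
    - [0, 0, 0, 0, 0, 0, 0]
    - [0, 0, 0, 0, 0, 0, 0]

```text
t: 9.02
position: [0.4651, -0.0512, 0.2927]
tcp_rot: [-0.001, 0.699, 0.715, -0.0]
wrist_force: [0.1, -0.3, -0.2]
finger_gap: 0.0
gripper_force: 0.0
```

Run:
```python
from h import *
np.save("w6.npy",wpose()); look("w6")
im=cv2.imread("pics/w6.png"); cv2.imwrite("pics/w6c.png",cv2.resize(im[0:250,220:440],None,fx=2.4,fy=2.4,interpolation=cv2.INTER_CUBIC))
```

```text
edge rows [205 209 261] pos [ 0.4651 -0.0512  0.2927] F [ 0.1 -0.3 -0.2] t 9.0167
[ 0.4321 -0.0609  0.1   ]
[ 0.4321 -0.0647  0.1   ]
[ 0.4313 -0.1177  0.1   ]
```

View pics/w6c.png

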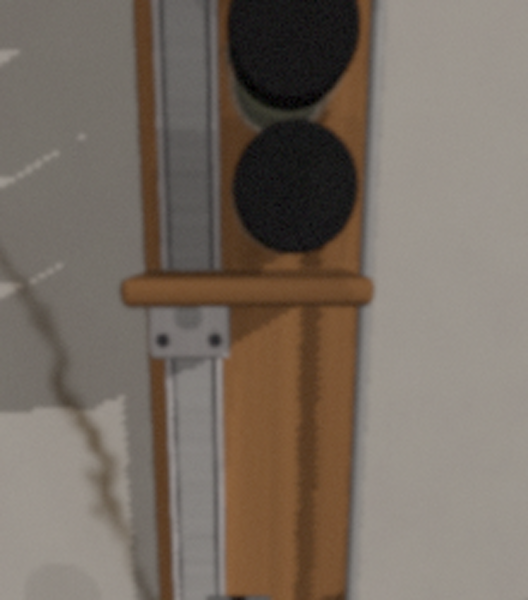

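Run:
```python
from h import *
p=np.load("w6.npy")
for n,u,v,z in [("back",185,306,.1),("carr end",188,357,.046),("jar near",295,186,.104)]: print(n,ray("wrist",220+u/2.4,v/2.4,z,p).round(4))
```

```text
back [0.4457 0.008  0.1   ]
carr end [ 0.4433 -0.0181  0.046 ]
jar near [0.4816 0.0471 0.104 ]
```

The stop reads home: its origin is at y ≈ 0.000 and the notch is at −0.0004. The hand is clear and the jar gap is about 7 mm.

```bash
python3 -c "
from bench import r
print(r.close_job())"
```

```text
the job is handed in; nothing more can be done
None
```

The stop was pushed gently along the rail until it snapped into the notch (measured within about 1 mm of its centre), the jars were not touched, the hand was drawn clear, and the job was handed in at about 9 s.

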